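# Point out the two check weights

### The job

Three knob weights of different size stand among other things on the worktop; show your colleague which two are wanted for today's balance check. First point at the largest weight: bring the fingertips about three centimetres above the middle of its knob and rest there for two seconds; then rise until the fingertips are at least 15 cm above the worktop, point in the same way at the smallest weight, rest there for two seconds and finish still pointing at it. Touch nothing, disturb nothing, and do not bring the fingertips low over the middle-sized weight or the sleeve, loupe or tape roll that stand near.

Things in the scene. Friction and masses are not known exactly. Their poses are not given: they have to be found in the camera images.
- weight_large_top (a point): Largest knob weight: a plain metal cylinder with rounded shoulders, a narrow neck and a round knob on top, standing upright; brass-coloured, 30 mm in diameter, 50 mm high. This point is the centre of the top of the knob; its z axis points up.
- weight_small_top (a point): Smallest knob weight: a plain metal cylinder with rounded shoulders, a narrow neck and a round knob on top, standing upright; brass-coloured, 19 mm in diameter, 32 mm high. This point is the centre of the top of the knob; its z axis points up.
- weight_middle_top (a point): Middle-sized knob weight: a plain metal cylinder with rounded shoulders, a narrow neck and a round knob on top, standing upright; grey steel, 24 mm in diameter, 40 mm high. Not wanted. This point is the centre of the top of the knob; its z axis points up.
- sleeve_top (a point): Bystander: plain grey metal sleeve, an upright cylinder 34 mm in diameter, 72 mm high, without a knob, with small probe bores in its top. This point is the centre of the top of the sleeve; its z axis points up.
- loupe_black_top (a point): Bystander: black loupe, a squat tapered cylinder 43 mm in diameter, 30 mm high. This point is the centre of the top of the loupe; its z axis points up.
- tape_roll_top (a point): Bystander: roll of black tape lying flat, 62 mm in diameter, 19 mm high. This point is the centre of the top of the roll (over its hole); its z axis points up.
- weight_large: The largest weight; origin at the centre of its underside, on the worktop (z = 0). It starts in any of six places among the bystanders, at least 9 cm (centre to centre) from its neighbours; so do the other five things.
- weight_small: The smallest weight; origin at the centre of its underside.
- weight_middle: The middle-sized weight; origin at the centre of its underside.
- sleeve: The metal sleeve; origin at the centre of its underside.
- loupe_black: The loupe; origin at the centre of its underside.
- tape_roll: The tape roll; origin at the centre of its underside.

How it is judged:
By the outcome, as a careful person would: the job done as asked, in the order asked, and still so for the second after the job is handed in, with the robot touching nothing.
It also fails if it takes over 48 s, if anything falls off the work surface, if the arm or the gripper's body presses on something with over 40 N, if the wrist force passes 120 N, or if a joint passes its speed limit or range.

### The arm

A 7-joint arm with a two-finger parallel gripper is mounted at the origin on a cart in front of the work surface, level with it; the furniture and walls round the work are solid. World frame = base frame: x ahead of the robot, y to its left, z up, the work surface at z = 0. Lengths are in m, angles in rad, forces in N, time in s.
With the tool pointing down it reaches from about 0.425 to 0.925 m from the base axis. Payload 6.8 kg.
Tool frame: the origin (TCP) lies on the front face of the gripper's body, between the roots of the fingers; the fingertips stand 73 mm ahead of it and the grasp point (between the pads) lies 54 mm ahead of it (env.nose_length is the distance from the TCP to the fingertips, in m); z points along the fingers, y is the line along which they close (so a half turn about z gives the same grasp; the last joint's range is limited). The gripper opens to 85 mm and grips with 20 to 120 N. Pads are 22 mm wide; open, the fingers measure 114 mm over their backs; the gripper's body (76 mm by 85 mm) begins 54 mm behind the grasp point. The pads swing forward as they close: fully open they stand 13 mm farther back than shut.
Start: joints at [1.178, 0.477, 0.022, 1.555, -0.011, 1.109, -0.083], TCP at [0.19, -0.648, 0.304] pointing down, gripper open.
Joint ranges: [-2.96, 2.96], [-0.34, 2.1], [-1.41, 1.46], [0.24, 2.44], [-1.37, 4.51], [0.17, 1.92], [-2.96, 2.96]. Speed limits (rad/s): [2.39, 2.39, 3.14, 3.14, 3.14, 3.14, 3.14].

### API

Orientations are given as a unit quaternion [w, x, y, z].
In Python, from cell import env, kin, camera, calibration, job gives the robot as it stands. The module is installed in compiled form; this text tells all that it offers. Calls block until the motion is done:
- env.reach(position, orientation): joint-space move of the TCP to a pose.
- env.movel(position, velocity=0.15, rot=None, stop_force=None): straight line of the TCP; rot=None keeps the orientation; velocity is the mean speed in m/s. With stop_force (N) it stops when the force on the tool has changed by that much, and returns True; else False.
- env.goto_joints(angles): joint-space move.
- env.grip(opening, f_grip=None): finger opening in m; f_grip is the grip in N (None keeps the last); returns when the fingers have stopped.
- env.dwell(seconds).
- kin.inverse_kinematics(position, orientation): joint angles nearest the present ones, or None.
- env.get_state(): the state.
- camera(name): name is "scene" or "top"; returns (picture, depth): 420x560x3 uint8, blue, green, red; 420x560 float32, m along the optical axis (not along the pixel's ray), 0 where there is no reading.
- calibration(name): a dict with "fx", "fy", "cx", "cy" (pixels), "k1" (the pictures are not rectified: a ray, as slopes to the right and down, at radius r is drawn at 1 + k1 r^2 times it, then the intrinsics apply), "rvec" (rotation vector, rad) and "tvec" (3), from world to camera coordinates, as OpenCV has them. Camera axes: x right, y down, z forward; pixel columns grow to the right and rows downward; lengths in m; the calibration is good to about 2 mm. A picture is of the moment at which its call begins. calibration takes no time and is no camera call.
A pose or a line that the arm cannot do raises env.PlanningError and nothing moves.
- job.job_done(): hands the job in; it is judged then, once.
The state is a dict: "time": time; "qpos": joint angles; "joint_velocities": joint speeds; "joint_torque": joint torques, N m; "tcp_pos": TCP position; "orientation": TCP orientation; "force": force on the tool from outside, world axes, zero at the start; "torque": the same for the moment, N m; "opening": finger opening in m; "gripper_force": force on a finger pad.
Only numpy, scipy, OpenCV 4.12 (cv2) and the standard library are available. Lean on these libraries where they do the work, as an engineer would, in place of code of your own. Each camera call takes 0.05 s, during which the arm holds its last target. There are 200 camera calls.

## Working session

There is one attempt and no reset: what is moved stays moved. The work goes in short steps, each a Python script; the robot and the scene stay as the last script left them, time stands still between calls to the robot, and variables do not carry over. Pictures are saved under pics/ and viewed, at most 10 in all, crops included, and the job is handed in when it is done.

```bash
mkdir -p pics
python3 - <<'E'
from cell import env,camera,calibration
import cv2,numpy as np
for n in("top","scene"):
    p,d=camera(n); cv2.imwrite(f"pics/{n}0.png",p); np.savez(f"{n}0.npz",p=p,d=d); print(n,calibration(n))
s=env.get_state();print(s["time"],s["tcp_pos"],s["orientation"],s["opening"],env.nose_length)
E
```

```text
top {'fx': 444.131207080344, 'fy': 444.131207080344, 'cx': 280.0354707419158, 'cy': 204.12362892722638, 'k1': -0.07078834540557288, 'rvec': array([ 2.12899691, -2.1443896 ,  0.11350403]), 'tvec': array([0.03868676, 0.52717399, 0.85240967])}
scene {'fx': 518.3470337098527, 'fy': 518.3470337098527, 'cx': 279.9486163149152, 'cy': 203.91604315027357, 'k1': -0.04035526459514305, 'rvec': array([ 0.66739943, -2.74860776,  0.99285268]), 'tvec': array([0.46730954, 0.22031601, 0.7792644 ])}
0.1 [ 0.18954148 -0.64741464  0.30299916] [-8.19501418e-04  9.89875502e-01  1.41935859e-01 -1.78668189e-04] 0.08551558966812986 0.0726
```

View pics/top0.png

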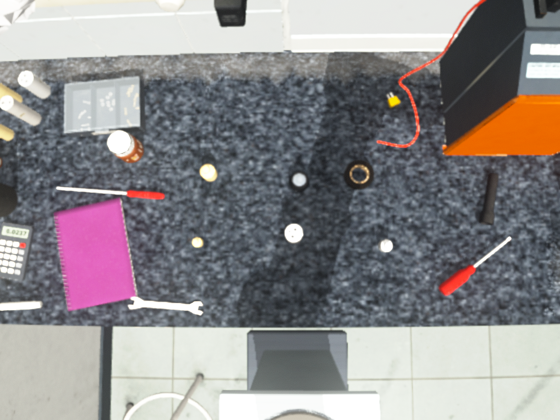

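View pics/scene0.png

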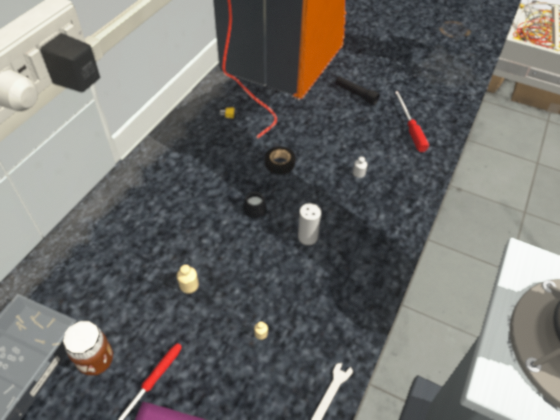

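The top view shows the large brass weight at (208,172), the small brass one at (197,242), the middle steel one at (386,245), the sleeve at (293,233), the loupe at (299,180) and the tape at (359,174). The scene view agrees: large knob (187,270), small knob (262,325). Next I measure the positions.

```bash
cat > h.py <<'E'
import cv2,numpy as np
from cell import calibration
def cam(n):
    c=calibration(n);K=np.array([[c["fx"],0,c["cx"]],[0,c["fy"],c["cy"]],[0,0,1]])
    return K,np.array([c["k1"],0,0,0]),cv2.Rodrigues(c["rvec"])[0],np.array(c["tvec"])
def rays(n,uv):
    K,k,R,t=cam(n);u=cv2.undistortPoints(np.float64(uv).reshape(-1,1,2),K,k).reshape(-1,2)
    return np.c_[u,np.ones(len(u))],R,t
def world(n,uv,z):
    r,R,t=rays(n,uv);return (r*np.asarray(z)[:,None]-t)@R
def onplane(n,uv,h):
    r,R,t=rays(n,uv);d=r@R;o=-R.T@t;return o+d*((h-o[2])/d[:,2])[:,None]
def pix(n,X):
    K,k,R,t=cam(n);return cv2.projectPoints(np.float64(X).reshape(-1,1,3),cv2.Rodrigues(R)[0],t,K,k)[0].reshape(-1,2)
E
python3 - <<'E'
from h import *
for n,L in(("top",dict(large=(208,172),small=(197,242),mid=(386,245),sleeve=(293,233),loupe=(299,180),tape=(359,174))),("scene",dict(large=(187,278),small=(261,330),mid=(360,167),sleeve=(309,225),loupe=(255,205),tape=(280,160)))):
    f=np.load(n+"0.npz");d=f["d"]
    v,u=np.mgrid[:420,:560];W=world(n,np.c_[u.ravel(),v.ravel()],d.ravel()).reshape(420,560,3)
    for k,(a,b) in L.items():
        s=np.s_[b-26:b+26,a-26:a+26];P=W[s].reshape(-1,3);P=P[(d[s].ravel()>0)&(P[:,2]>.008)&(P[:,2]<.1)]
        hi=P[:,2].max();T=P[P[:,2]>hi-.006]
        print(n,k,len(P),"mid",((P.min(0)+P.max(0))/2).round(4),"ext",np.ptp(P,axis=0).round(3),"top",T.mean(0).round(4),len(T))
# crops
a=np.load("top0.npz")["p"];b=np.load("scene0.npz")["p"]
c=[cv2.resize(x,(390,290),interpolation=cv2.INTER_CUBIC) for x in(a[157:187,188:228],a[227:257,177:217],b[255:300,157:217],b[308:353,231:291])]
cv2.imwrite("pics/crop.png",np.vstack([np.hstack(c[:2]),np.hstack(c[2:])]))
E
```

```text
top large 206 mid [0.5979 0.184  0.0299] ext [0.03  0.03  0.044] top [0.5982 0.184  0.048 ] 44
top small 68 mid [0.4546 0.2046 0.0214] ext [0.014 0.017 0.022] top [0.4537 0.2048 0.0296] 16
top mid 130 mid [ 0.4457 -0.1753  0.0248] ext [0.022 0.023 0.033] top [ 0.4455 -0.1754  0.0381] 30
top sleeve 264 mid [0.4663 0.0085 0.0419] ext [0.032 0.032 0.066] top [0.4668 0.0077 0.0712] 203
top loupe 305 mid [ 0.5765 -0.005   0.02  ] ext [0.037 0.039 0.024] top [ 0.5775 -0.0039  0.0284] 105
top tape 502 mid [ 0.5911 -0.1264  0.0152] ext [0.06  0.06  0.014] top [ 0.5908 -0.1266  0.0178] 368
scene large 415 mid [0.5967 0.1841 0.0304] ext [0.031 0.031 0.045] top [0.5964 0.1844 0.0496] 72
scene small 150 mid [0.4527 0.2053 0.0214] ext [0.017 0.02  0.026] top [0.4527 0.2058 0.0316] 32
scene mid 195 mid [ 0.4444 -0.1754  0.0252] ext [0.024 0.024 0.034] top [ 0.444  -0.1767  0.0401] 30
scene sleeve 719 mid [0.4672 0.0079 0.042 ] ext [0.034 0.035 0.068] top [0.4672 0.0085 0.073 ] 264
scene loupe 442 mid [ 0.5781 -0.0019  0.0211] ext [0.039 0.039 0.026] top [ 0.5775 -0.0023  0.0305] 117
scene tape 562 mid [ 0.5911 -0.1285  0.016 ] ext [0.061 0.063 0.016] top [ 0.591  -0.127   0.0198] 371
```

View pics/crop.png

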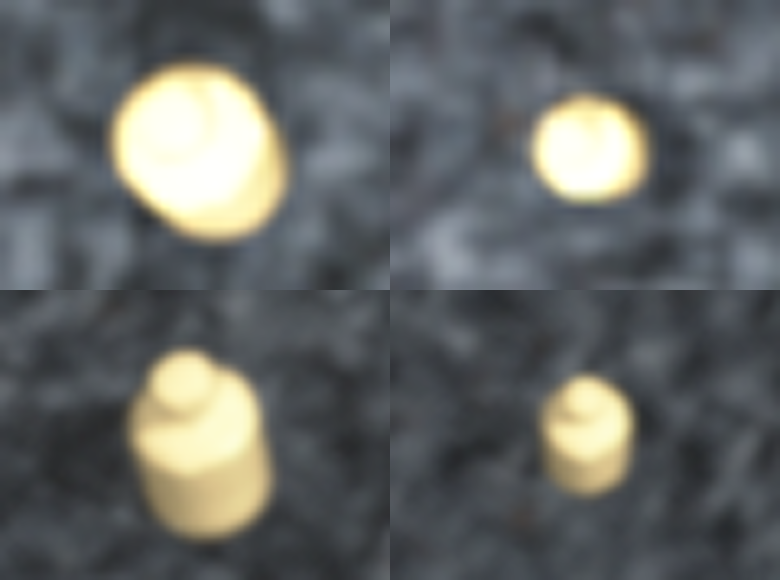

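Both cameras agree within 2 mm, and the heights and diameters match: large at (0.597, 0.184), small at (0.4535, 0.205). The instrument box is close to the start arc, so I'll pull in to a smaller radius before swinging across. I check the joint solutions first.

Run:
```python
from cell import env,kin
from h import *
f=np.load("top0.npz");W=world("top",[(u,v) for v in range(420) for u in range(560)],f["d"].ravel())
B=W[(f["d"].ravel()>0)&(W[:,2]>.1)&(W[:,0]>.1)&(W[:,1]<0)&(W[:,0]<.85)];r=np.hypot(B[:,0],B[:,1]);print("box nearest",B[r.argmin()],r.min(),B[:,2].max())
B=W[(f["d"].ravel()>0)&(W[:,2]>.05)&(W[:,0]>.1)&(W[:,1]>.22)&(W[:,0]<.85)];print("left stuff",B.min(0),B.max(0))
q0=np.array(env.get_state()["qpos"]);yaw0=np.arctan2(-.648,.19)
def ori(x,y):
    a=2*np.arctan2(.141936,.989876)+np.arctan2(y,x)-yaw0
    return [0,np.cos(a/2),np.sin(a/2),0]
for p in[(.19,-.648,.303),(.14,-.46,.33),(.44,.13,.33),(.597,.184,.30),(.597,.184,.1526),(.4535,.205,.30),(.4535,.205,.1346)]:
    q=kin.inverse_kinematics(list(p),ori(*p[:2]));print(p,None if q is None else np.round(q,3))
```

```text
box nearest [ 0.62928404 -0.30516733  0.17541386] 0.6993750812386706 0.40108721645955764
left stuff [0.52487759 0.24003402 0.05002172] [0.84997885 0.63242965 0.51814881]
(0.19, -0.648, 0.303) [ 1.178  0.478  0.022  1.556 -0.011  1.108 -0.083]
(0.14, -0.46, 0.33) [ 1.149e+00  1.290e-01 -4.000e-03  1.974e+00  1.000e-03  1.038e+00
 -1.310e-01]
(0.44, 0.13, 0.33) [ 0.541  0.228 -1.076  1.967  0.227  1.076 -0.346]
(0.597, 0.184, 0.3) [ 0.307  0.601 -1.024  1.637  0.541  1.216 -0.535]
(0.597, 0.184, 0.1526) [ 0.153  0.7   -0.779  1.759  0.597  0.935 -0.578]
(0.4535, 0.205, 0.3) [ 0.361  0.382 -1.107  1.923  0.389  1.075 -0.484]
(0.4535, 0.205, 0.1346) [ 0.299  0.715 -1.108  2.056  0.835  0.913 -0.858]
```

Run:
```python
from cell import env,kin,camera
from h import *
env.grip(0.0);print("nose",env.nose_length)
env.movel([.14,-.46,.33],velocity=.2)
q=np.array(env.get_state()["qpos"]);q[0]-=1.56;env.goto_joints(q)
s=env.get_state();print(s["time"],s["tcp_pos"],s["orientation"],s["opening"])
env.movel([.597,.184,.25],velocity=.15)
s=env.get_state();print(s["time"],s["tcp_pos"],s["orientation"],s["qpos"])
for n in("scene","top"):
    p,d=camera(n);np.savez(n+"1.npz",p=p,d=d);cv2.imwrite(f"pics/{n}1.png",p)
print("tip should be at",pix("scene",[.597,.184,.25-.0726]),pix("scene",[.597,.184,.05]))
```

```text
nose 0.0726
4.4083 [0.46258796 0.13423031 0.33002611] [3.29796240e-04 6.04752499e-01 7.96413369e-01 2.28076933e-04] -5.6798177866913236e-05
5.65 [0.59670859 0.18377074 0.25047646] [2.98416415e-04 6.03982654e-01 7.96997280e-01 4.47444079e-04] [-0.40367352  0.44619508  0.00668953  1.73548343 -0.00344333  0.95885215
 -0.12184536]
tip should be at [[172.94774843 217.91636325]] [[184.8396907  268.50847452]]
```

View pics/scene1.png

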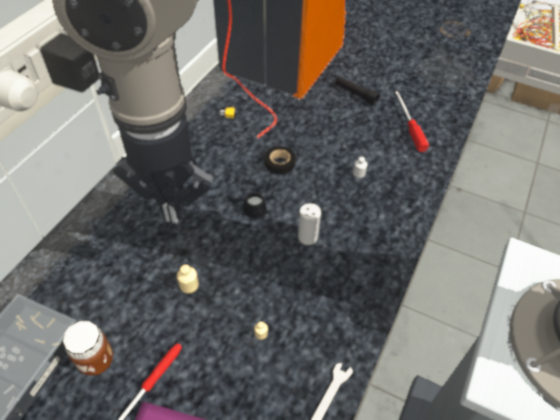

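The closed fingertips appear at (172,220), against a prediction of (173,218), above the large weight at (187,270). All the things are undisturbed, so I go ahead.

Run:
```python
from cell import env,camera
from h import *
def st(m):
    s=env.get_state();print(m,round(s["time"],2),np.round(s["tcp_pos"],4),np.round(s["force"],1))
env.movel([.597,.184,.1526],velocity=.08);env.dwell(.3);st("L")
p,d=camera("scene");a=p[140:320,80:300].copy()
env.dwell(2.5);st("L")
env.movel([.597,.184,.27],velocity=.1);st("up")
env.movel([.4535,.205,.27],velocity=.12);st("over")
env.movel([.4535,.205,.1346],velocity=.08);env.dwell(.3);st("S")
p,d=camera("scene");b=p[200:380,150:370]
cv2.imwrite("pics/pt.png",cv2.resize(np.hstack([a,b]),(792,324),interpolation=cv2.INTER_CUBIC))
env.dwell(2.5);st("S")
```

```text
L 7.42 [0.5971 0.1841 0.1529] [-0.7 -0.5  0.1]
L 9.97 [0.597  0.184  0.1526] [ 0.4 -0.  -0.6]
up 11.29 [0.5967 0.1839 0.2692] [ 0.  -0.5  1.1]
over 12.65 [0.4542 0.2048 0.27  ] [-0.8  0.1 -0.1]
S 14.79 [0.4536 0.205  0.1347] [-0.2  0.3 -0.6]
S 17.34 [0.4535 0.205  0.1346] [-0.3  0.9  0.1]
```

View pics/pt.png

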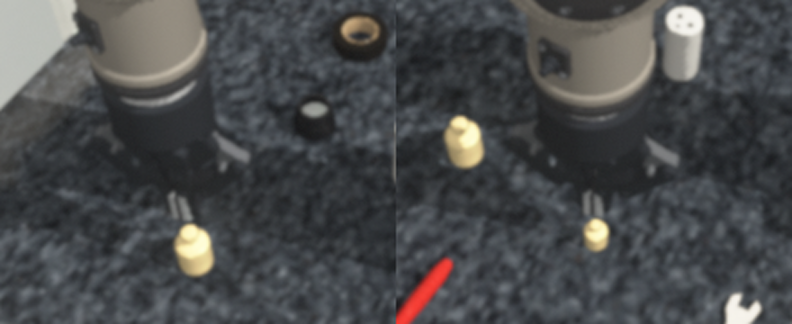

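Left half: the tips are just above the large knob. Right half: the tips are above the small knob. I'll check the tip height with depth before handing in.

Run:
```python
from cell import env,camera
from h import *
print("pred tip,knob",pix("scene",[[.4535,.205,.062],[.4535,.205,.032]]))
p,d=camera("scene");v,u=np.mgrid[280:345,235:290]
W=world("scene",np.c_[u.ravel(),v.ravel()],d[280:345,235:290].ravel())
m=(d[280:345,235:290].ravel()>0)&(np.hypot(W[:,0]-.4535,W[:,1]-.205)<.03)&(W[:,2]>.015)
z=np.sort(W[m][:,2]);print((z*1000).round().astype(int)[::6])
t=W[m&(W[:,2]>.045)];t=t[t[:,2].argsort()][:12];print(t.round(4))
c=p[290:345,230:295];cv2.imwrite("pics/z.png",cv2.resize(c,(650,550),interpolation=cv2.INTER_CUBIC))
```

```text
pred tip,knob [[259.79601429 314.51432285]
 [260.10432077 324.0553721 ]]
[ 16  17  19  20  20  20  21  21  22  22  22  22  23  23  23  24  25  30
  31  32  32  34  66  69  70  71  73  74  74  75  77  77  79  79  80  81
  82  83  84  85  85  87  88  89  89  90  91  92  93  95  96  98  99 100
 100 101 102 103 104 106 106 107 107 108 108 109 109 109 110 111 111 111
 112 112 112 113 113 114 114 114 114 115 115 115 115 116 116 116 116 117
 117 117 117 117 117 118 118 118 118 119 119 119 119 119 119 119 120 120
 120 120 120 121 121 121 122 123 124 124 125 126 128 130 131 131 132 132
 133 134 135 135 136 138 138 139 139 140 141 142 142 143 143 144 144 145
 145 146 146 147 147 147 148 149 149 150 150 151 152 153 154 155 156 157
 157 158 159 159 159 160 161 161 162 162 163 164 165 165 166 167 168 172]
[[0.4457 0.2127 0.0656]
 [0.4444 0.2122 0.0659]
 [0.4558 0.2149 0.0663]
 [0.4512 0.2145 0.0667]
 [0.4523 0.2154 0.0675]
 [0.4495 0.2145 0.0684]
 [0.4482 0.2139 0.0685]
 [0.4434 0.208  0.0686]
 [0.4444 0.2121 0.0686]
 [0.4468 0.2137 0.0693]
 [0.4455 0.2131 0.0694]
 [0.4525 0.215  0.0695]]
```

View pics/z.png

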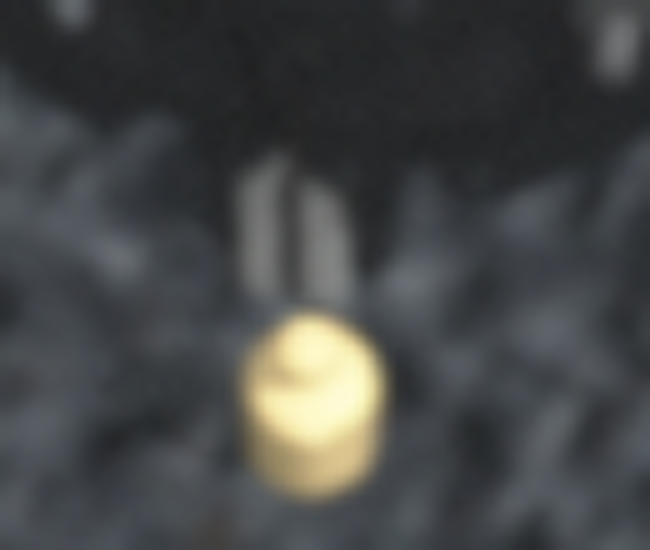

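The depth gives the tips at about 0.063 m and the knob top at 0.032 m, so the gap is 3 cm and nothing is touched.

```bash
python3 -c "
from cell import job
print(job.job_done())"
```

```text
the job is handed in; nothing more can be done
None
```

I pointed at the largest weight and then the smallest, fingertips about 3 cm above each knob for over two seconds, rising to about 20 cm in between and touching nothing; the job is handed in with the arm still pointing at the smallest.

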